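# Clamp the ladder rail in the indexing drill jig, shift it one hole and hold the pin home

## Robot

A 7-joint arm with a two-finger parallel gripper is mounted at the origin on a cart in front of the work surface, level with it; the furniture and walls round the work are solid. World frame = base frame: x ahead of the robot, y to its left, z up, the work surface at z = 0. Lengths are in m, angles in rad, forces in N, time in s.
With the tool pointing down it reaches from about 0.4 to 0.85 m from the base axis. Payload 6.9 kg.
Tool frame: the origin (TCP) lies between the finger pads; the fingertips stand 14 mm ahead of it and the grasp point (between the pads) lies 5 mm behind it (ctrl.tips_ahead is the distance from the TCP to the fingertips, in m); z points along the fingers, y is the line along which they close (so a half turn about z gives the same grasp; the last joint's range is limited). The gripper opens to 85 mm and grips with 20 to 120 N. Pads are 22 mm wide; open, the fingers measure 114 mm over their backs; the gripper's body (76 mm by 85 mm) begins 54 mm behind the grasp point. The pads swing forward as they close: fully open they stand 13 mm farther back than shut.
Start: joints at [1.302, 0.507, -0.238, 1.5, 0.126, 1.149, -0.155], TCP at [0.228, -0.582, 0.245] pointing down, gripper open.
Joint ranges: [-3.08, 3.08], [-0.24, 2.05], [-1.43, 1.35], [0, 2.5], [-1.52, 4.66], [0.17, 1.96], [-2.89, 2.89]. Speed limits (rad/s): [2.39, 2.39, 3.14, 3.14, 3.14, 3.14, 3.14].

## Interface

Orientations are given as a unit quaternion [w, x, y, z].
In Python, from plant import telemetry, vision, ctrl, models gives the robot as it stands.
- The arm moves only by the tool drive_tool, never from a script. Its argument "moves" is one flat list of numbers, 7 for each row, row after row: the shift along the tool's x, y, z in mm, then the turn, a rotation vector about the tool's x, y, z in degrees, then the opening, from 0 (shut) to 1 (fully open). In form: [x, y, z, rx, ry, rz, jaw, x, y, z, rx, ry, rz, jaw, ...]. A call has 1 to 5 rows; each row is the pose to reach, as a shift and turn from the pose commanded when the call began, along the tool's axes at that moment; what a row does not reach only later rows make up. A row lasts 1/12 s, in which the tool goes at most 41.7 mm and 7.16 degrees, less where a joint would pass 70% of its speed; a pose out of reach is approached as far as the arm can. A call with a gripper value outside its range is refused whole. The fingers move at their own pace and stop on an object; "newtons" is the grip in N (left out, the last holds). Time passes only in rows, so rows that repeat a pose let the fingers close. It gives the time, the measured TCP pose, the force, the opening and the grip force at its end, in the units of the state.
- telemetry.get_state(): the state, without advancing time (a new reading comes with each control period).
- vision.read_camera(name): name is "scene" or "top"; returns a dict with "color" (420x560x3 uint8, blue, green, red), "z_map" (420x560 float32, m along the optical axis (not along the pixel's ray), 0 where there is no reading), "camera_matrix" (3x3 intrinsics, pixels), "R" (3x3) and "t" (3): a world point X has camera coordinates R X + t. Camera axes: x right, y down, z forward; pixel columns grow to the right and rows downward; lengths in m; the calibration is good to about 2 mm. A picture is of the moment at which its call begins.
- ctrl.sign_off(): hands the job in; it is judged then, once.
Trained networks look in a picture, given as the dict that the camera call returned (one of the last four; its "shot" number tells which), for a name from the list of things; names that differ only in an ending like _2 or _b are one class to them, and where a whole thing is asked for, a point or a joint stands for the part that bears it (a point fixed in the world has none). Each returns a list of dicts, best first, with "score" (0 to 1); they miss things now and then, are a little off and sometimes report something else, mostly with a low value. They report only what shows in the picture. A call takes as long as a camera call. They do not tell look-alikes from the thing itself.
- models.outline_of(name, picture): "region" (420x560 bool, what is visible of it).
- models.spot_point(name, picture): "location" ([x, y, z] in m, in the coordinates of the camera as it stood for that picture, good to about 4 mm: a listed point, or the origin of a listed thing).
The state is a dict: "clock": time; "joint_positions": joint angles; "qvel": joint speeds; "tau": joint torques, N m; "tool_pos": TCP position; "orientation": TCP orientation; "contact_force": force on the tool from outside, world axes, zero at the start; "moment": the same for the moment, N m; "opening": finger opening in m; "finger_force": force on a finger pad.
Only numpy, scipy, OpenCV 4.12 (cv2) and the standard library are available. Lean on these libraries where they do the work, as an engineer would, in place of code of your own. Each camera call takes 0.05 s, during which the arm holds its last target. There are 200 camera calls.

## Task

Take the spring clamp off its parking board and clip it down over the toy ladder rail and the fence of the indexing drill jig, between plunger and drill bridge, so that the rail is pinched tight against the fence, and leave it there. Then pull up the knob of the lock plunger, slide the carriage to the next hole towards the bridge, and let the pin drop fully home. Finish while holding: the gripper stays closed on the knob with the pin home as the program ends; leave the other things on the bench alone.

Things in the scene. Friction and masses are not known exactly. Their poses are not given: they have to be found in the camera images.
- jig: Indexing drill jig, fixed to the bench: plywood base 160 (x) x 330 (y) x 18 mm, origin at the centre of its underside. y: slide direction, towards the drill bridge; x: from the plunger's side (front) to the fence. A wooden carriage (88 x 210 mm, top face 33 mm above the bench) slides along y between guides.
- next_hole (a point): Mouth of the index hole the pin shall go into. The front guide is an aluminium bar, its top 30 mm above the bench, with five holes 32 mm apart along y on the line x = -58 mm of the jig; the pin starts in the first (y = -140 mm), the next is 32 mm nearer the bridge.
- bush (a point): Top of the steel drill bush in the drill bridge, 86 mm above the bench. The bridge is a steel strip across the jig 35 mm to +y of its middle, 26 mm wide (y), underside 72 mm above the bench, on two wooden posts. Carriage and rail pass under it.
- travel (a joint): Travel of the carriage along the jig's +y (m): 0 at the start (first hole), 0.032 at the next hole, 0.064 at the one after. Slides with 1 to 2 N of friction when the pin is pulled; locked, with about 1 mm of play either way, when the pin is home.
- sled: The carriage with the fence on it; origin amid the carriage on its underside (18 mm above the bench), axes as the jig's. Aluminium fence: 12 mm thick (x +10 to +22 mm), y -50 to +105 mm, 26 mm high above the carriage's top face (which is at z = 15 mm here). The rail belongs against its front face (x = +10) with its end at a small stop (y = -50). The plunger stands at x = -58, y = -85 mm.
- clamp_spot (a point): Good place for the clamp's middle: level with the fence's top edge (59 mm above the bench), half-way across fence and rail together (12 + 20 = 32 mm along the jig's x), clear of plunger and bridge. Moves with the carriage.
- rail: Side rail of a toy ladder, the work: a loose wooden strip 20 (x) x 190 (y) x 30 (z) mm standing on the carriage along the fence, up to 3 mm off it at the start; its top is 63 mm above the bench. Origin at the centre of its underside, axes as the jig's. Rung holes 32 mm apart in its top; the last one drilled is under the bush.
- rail_mid (a point): Centre of the rail. In the carriage's frame (sled) it lies at x = 0, y = 45.5, z = 30 mm when tight against fence and end stop.
- clamp: Spring clamp, steel with black grips, 0.1 kg, upright: flat rubber jaws point down (pads 40 to 56 mm below the pivot), handles up (16 to 60 mm above it). Origin on the pivot, 100 mm above the bench when parked. x: squeezing direction; 24 mm wide along y. Clipped well with the pivot 95 to 105 mm above the bench (at 95 the pads are 6 mm off the carriage). Tilts a little in x as it opens.
- clamp_grip (a point): Grip point of the parked clamp: between the handles, 40 mm above the pivot. There the handles are 48 mm apart over their outer faces when parked (59 mm at their tops), about 40 mm closed on 32 mm of wood, 26 mm and upright when squeezed to the stop. Squeezing takes about 12 N.
- clamp_jaw (a joint): Opening angle of the clamp (rad): 0 parked on the 20 mm board, 0.21 on 32 mm of wood (jaws parallel, pressing with about 7 N), 0.59 squeezed to the stop (jaws 46 mm apart at the pads' upper, 52 mm at their lower edge). It closes by its spring when let go.
- clamp_board: Fixed parking board of the clamp: upright plywood 20 (x) x 150 (y) mm, top edge 70 mm above the bench, on a foot 75 x 160 x 15 mm. Origin at the centre of the foot's underside; the parked clamp's axes are parallel to the board's.
- plunger: Round black knob of the lock plunger on the carriage, 26 mm across; its grip face spans 60 to 81 mm above the bench with the pin home. The plunger's body below it is 16 to 20 mm across. Origin on its axis, 19 mm above the bench with the pin home, inside the bar.
- knob_grip (a point): Middle of the knob, on its axis, 71 mm above the bench with the pin home: where to grip it. Pull straight up.
- pin_lift (a joint): Lift of pin and knob (m): 0 home, 0.014 fully pulled. A spring pulls it down with 5 N at 0, 8.5 N at the top. The 8 mm round-tipped pin stands 9 mm deep in its hole and is clear of the bar above 0.009; let down within 3 mm of a hole's centre it slips in.
- rail_b: Bystander: finished side rail, 20 x 190 x 30 mm, at the bench's front.
- rung_a: Bystander: square beech strip 9 x 130 x 9 mm at the bench's front.
- tape_measure: Bystander: yellow tape measure, 34 x 82 x 64 mm.
- pencil: Bystander: carpenter's pencil, 178 mm long, near the front edge.
- blank_1: Bystander: sawn wooden blank 50 x 80 x 25 mm, behind the parking board.
Not all that is in view belongs to the job. Of the things that look like the clamp, the smaller one is meant.

How it is judged:
On the way, in this order (a step that is already met when the one before it is completed fails the run):
1. the clamp is let go, closed over rail and fence, the rail pinched tight against the fence, the carriage still in its first hole (contact force between clamp and rail above 2 N and contact force between clamp and sled above 2 N and x of clamp in the frame of sled between -0.006 and 0.018 m and x of rail_mid in the frame of sled above -0.0015 m and y of rail_mid in the frame of sled between 0.0405 and 0.0505 m and z of rail_mid in the frame of sled below 0.033 m and angle between the y axis of rail and the y axis of sled, either way round below 0.025 rad and contact force between the fingers and clamp below 0.2 N and value of joint travel below 0.004 m), for 0.2 s.
2. the plunger is pulled clear by its knob while the carriage still stands at the first hole (value of joint pin_lift above 0.0095 m and value of joint travel below 0.006 m and contact force between the fingers and plunger above 1 N), for 0.05 s.
At the end, for the whole second after the job is handed in: Carriage one hole on (29.5-34.5 mm), at rest, pin home (under 2 mm of lift), gripper still closed on the knob (over 2 N). Clamp, let go, pinches rail and fence (over 2 N on each); rail down on the carriage, within 1.5 mm of the fence, parallel to it, within 5 mm of its place along it (contact force between clamp and rail above 2 N and contact force between clamp and sled above 2 N and x of clamp in the frame of sled between -0.006 and 0.018 m and x of rail_mid in the frame of sled above -0.0015 m and y of rail_mid in the frame of sled between 0.0405 and 0.0505 m and z of rail_mid in the frame of sled below 0.033 m and angle between the y axis of rail and the y axis of sled, either way round below 0.025 rad and contact force between the fingers and clamp below 0.2 N and value of joint travel between 0.0295 and 0.0345 m and value of joint pin_lift below 0.002 m and velocity of joint travel below 0.01 m/s and contact force between the fingers and plunger above 2 N); the arm keeps its last pose, push and grip.
It fails at once if the carriage is run well past the next hole (value of joint travel above 0.046 m).
It fails at once if the clamp is dropped on the bench (height (world z) of clamp below 0.05 m).
It fails at once if a bystander is pushed away (distance of any of rail_b, rung_a, tape_measure, pencil, blank_1 from where it was at the start of the episode above 0.03 m).
It also fails if it takes over 51 s, if anything falls off the work surface, if the arm or the gripper's body presses on something with over 40 N, if the wrist force passes 120 N, or if a joint passes its speed limit or range.

## Working session

There is one attempt and no reset: what is moved stays moved. The work goes in short steps, Python scripts to look and compute and a tool call to move; the robot and the scene stay as the last step left them, time stands still between calls to the robot, and variables do not carry over. Pictures are saved under pics/ and viewed, at most 11 in all, crops included, and the job is handed in when it is done.

Besides the shell and the picture viewer there is one more tool, called after "Request:" in YAML: its name, and indented under it one key for each argument. drive_tool: Moves the arm, as the interface text tells. Its arguments: {"type":"object","properties":{"moves":{"type":"array"},"newtons":{"type":"number"}},"required":["moves"]}

```bash
mkdir -p pics
cat > h.py <<'E'
import numpy as np, cv2
from scipy.spatial.transform import Rotation as Ro
from plant import telemetry, vision, ctrl, models
def w(p,pic): return pic["R"].T@(np.array(p)-pic["t"])
def find(n,pic,k=3):
    for d in models.spot_point(n,pic)[:k]: print(n,round(d["score"],2),np.round(w(d["location"],pic),4))
def cloud(pic):
    z=pic["z_map"];v,u=np.indices(z.shape);K=pic["camera_matrix"]
    P=np.stack([(u-K[0,2])/K[0,0]*z,(v-K[1,2])/K[1,1]*z,z],-1)
    return (P-pic["t"])@pic["R"]
def st():
    s=telemetry.get_state();q=s["orientation"]
    R=Ro.from_quat([q[1],q[2],q[3],q[0]]).as_matrix()
    return s,np.array(s["tool_pos"]),R
E
python3 - <<'E'
from h import *
for c in("scene","top"):
    p=vision.read_camera(c);cv2.imwrite(f"pics/{c}0.png",p["color"])
    print(c,np.round(-p["R"].T@p["t"],3))
    for n in["jig","next_hole","bush","sled","clamp_spot","rail_mid","rail","clamp","clamp_grip","clamp_board","plunger","knob_grip","tape_measure"]: find(n,p)
s,t,R=st();print(s["clock"],t,R.round(3))
E
```

```text
scene [-0.256  0.587  0.798]
jig 0.84 [ 5.496e-01  2.184e-01 -3.000e-04]
jig 0.67 [0.3945 0.0407 0.0032]
jig 0.22 [0.5507 0.254  0.0846]
next_hole 0.68 [0.4955 0.11   0.03  ]
next_hole 0.33 [0.5505 0.217  0.0491]
bush 0.96 [0.5531 0.2557 0.0862]
sled 0.74 [0.5487 0.1666 0.0152]
sled 0.51 [0.3803 0.405  0.0049]
clamp_spot 0.76 [0.5586 0.1816 0.0555]
rail_mid 0.57 [0.552  0.2151 0.0454]
rail 0.94 [ 0.3726  0.2152 -0.0023]
rail 0.84 [0.5525 0.2117 0.0341]
clamp 0.66 [ 0.6087 -0.1451  0.1   ]
clamp 0.6 [ 0.6352 -0.3061  0.0819]
clamp_grip 0.78 [ 0.6311 -0.3094  0.1413]
clamp_grip 0.67 [ 0.6096 -0.148   0.1417]
clamp_board 0.83 [ 0.6094 -0.1405  0.0012]
plunger 0.54 [0.4952 0.0849 0.0182]
knob_grip 0.56 [0.4979 0.0851 0.0719]
tape_measure 0.63 [ 0.6093 -0.1453  0.144 ]
tape_measure 0.61 [0.3806 0.4057 0.0052]
top [0.323 0.028 1.435]
jig 0.77 [ 5.553e-01  2.255e-01 -1.000e-04]
next_hole 0.65 [0.4983 0.1171 0.0297]
bush 0.71 [0.557  0.2609 0.0857]
bush 0.36 [0.501  0.0803 0.0184]
sled 0.71 [0.5556 0.1679 0.0154]
sled 0.62 [0.3824 0.4046 0.    ]
sled 0.51 [0.5045 0.0788 0.0197]
clamp_spot 0.77 [0.5632 0.1775 0.0562]
rail_mid 0.62 [0.5512 0.2106 0.0512]
rail_mid 0.36 [ 0.3673  0.2091 -0.0025]
rail 0.89 [ 0.3678  0.2096 -0.0029]
rail 0.86 [0.5512 0.2136 0.0339]
clamp 0.82 [ 0.642  -0.3105  0.0816]
clamp 0.54 [ 0.6144 -0.1434  0.0978]
clamp_grip 0.72 [ 0.6093 -0.1496  0.1393]
clamp_grip 0.56 [ 0.6363 -0.3098  0.1441]
clamp_grip 0.29 [ 0.6148 -0.1408 -0.0025]
clamp_board 0.41 [0.5513 0.2113 0.0344]
plunger 0.61 [0.4996 0.0819 0.0192]
tape_measure 0.59 [ 0.3845  0.4033 -0.0041]
1.4 [ 0.2282132  -0.5818558   0.24524346] [[ 0.931  0.365  0.   ]
 [ 0.365 -0.931  0.   ]
 [ 0.    -0.    -1.   ]]
```

View pics/scene0.png

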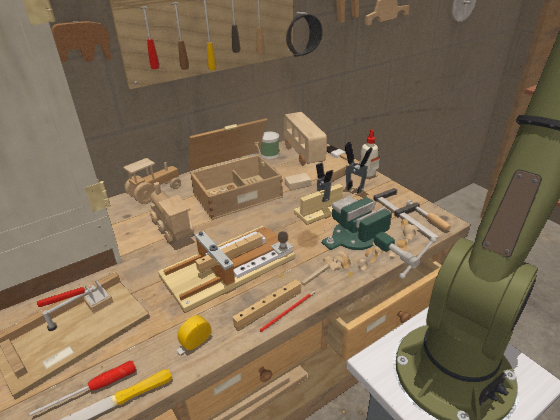

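View pics/top0.png

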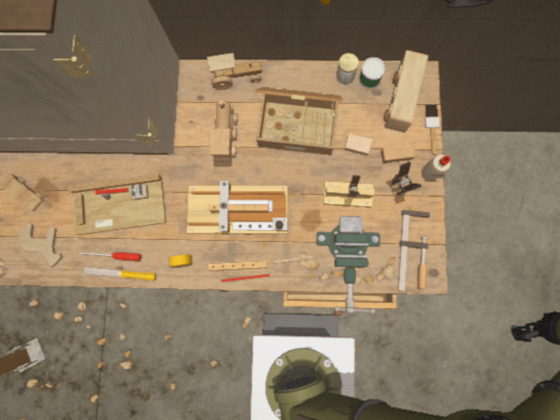

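The scene picture shows the small parked clamp at about (323,188), the large look-alike at (356,165), and the knob at (283,240). The top picture shows the clamp at (354,187), the knob at (279,225) and the bridge at (224,205). Next I'll get the yaws and exact edges from depth.

```bash
cat >> h.py <<'E'
def pca(P,box):
    m=np.all([(P[...,i]>box[i][0])&(P[...,i]<box[i][1]) for i in range(3)],0);Q=P[m]
    if len(Q)<8: return print("few",len(Q))
    (cx,cy),(a,b),g=cv2.minAreaRect((Q[:,:2]*1000).astype(np.float32))
    c=Q[:,:2].mean(0);e=np.linalg.svd(Q[:,:2]-c,full_matrices=False)[2][0];e=e*np.sign(e[1])
    print(len(Q),"mean",Q.mean(0).round(4),"yaw",np.degrees(np.arctan2(-e[0],e[1])).round(2),"rect",np.round([cx,cy,a,b,g],1))
E
python3 - <<'E'
from h import *
for c in("top","scene"):
    p=vision.read_camera(c);P=cloud(p);print(c)
    for n,b in dict(boardtop=[(.585,.64),(-.23,-.06),(.064,.074)],bar=[(.47,.52),(.05,.40),(.026,.034)],railtop=[(.53,.6),(.1,.235),(.061,.068)],
      fencetop=[(.53,.6),(.1,.235),(.055,.061)],bridge=[(.45,.65),(.2,.3),(.078,.1)],knob=[(.47,.53),(.05,.12),(.065,.1)],clamp=[(.57,.66),(-.2,-.1),(.11,.18)],
      vice=[(.4,.7),(-.3,0),(.03,.5)]).items(): print(n,end=" ");pca(P,b)
    x0,x1,y0,y1=(190,440,120,280) if c=="top" else (150,400,130,310)
    cv2.imwrite(f"pics/{c}1.png",cv2.resize(p["color"][y0:y1,x0:x1],None,fx=3.2,fy=3.2,interpolation=3))
E
```

```text
top
boardtop 235 mean [ 0.6115 -0.1374  0.0695] yaw -2.56 rect [ 610.1 -141.2   35.4  144.9    3.3]
bar 401 mean [0.5013 0.2001 0.0303] yaw -0.26 rect [498.9 220.7  39.  321.6   1.6]
railtop 210 mean [0.5551 0.1772 0.0637] yaw 1.03 rect [559.1 176.5  33.1 117.4   1. ]
fencetop 169 mean [0.5645 0.1754 0.0586] yaw 0.89 rect [560.1 172.7  33.3 121.8   0.9]
bridge 393 mean [0.5531 0.2575 0.0833] yaw -89.15 rect [553.8 257.9 157.3  27.1   0.6]
knob 60 mean [0.4975 0.0821 0.0813] yaw -88.61 rect [498.3  82.4  25.7  22.3   1.7]
clamp 106 mean [ 0.6176 -0.147   0.1408] yaw 86.05 rect [ 611.5 -147.1   23.2   60.    86.8]
vice 1634 mean [ 0.5308 -0.1541  0.0936] yaw 67.43 rect [ 5.397e+02 -1.764e+02  2.784e+02  2.479e+02  3.000e-01]
scene
boardtop 225 mean [ 0.6057 -0.1359  0.069 ] yaw -3.32 rect [ 606.9 -140.8  151.4   39.3   85.8]
bar 756 mean [0.4973 0.2085 0.0302] yaw -0.06 rect [496.3 222.2  47.3 318.7   0. ]
railtop 211 mean [0.5489 0.1794 0.063 ] yaw 0.93 rect [5.534e+02 1.775e+02 3.400e+01 1.146e+02 1.000e-01]
fencetop 178 mean [0.5561 0.1762 0.0585] yaw 0.19 rect [5.561e+02 1.750e+02 3.880e+01 1.158e+02 3.000e-01]
bridge 452 mean [0.5456 0.2587 0.0824] yaw -89.57 rect [5.520e+02 2.575e+02 1.651e+02 2.790e+01 2.000e-01]
knob 88 mean [0.4901 0.0857 0.0779] yaw -39.59 rect [492.7  84.4  24.1  23.7   1.1]
clamp 190 mean [ 0.6084 -0.1459  0.1345] yaw 86.72 rect [ 605.3 -147.4   25.6   61.8   86.7]
vice 2187 mean [ 0.5391 -0.1481  0.0846] yaw 63.59 rect [ 538.6 -175.7  233.4  291.1   84.8]
```

View pics/scene1.png

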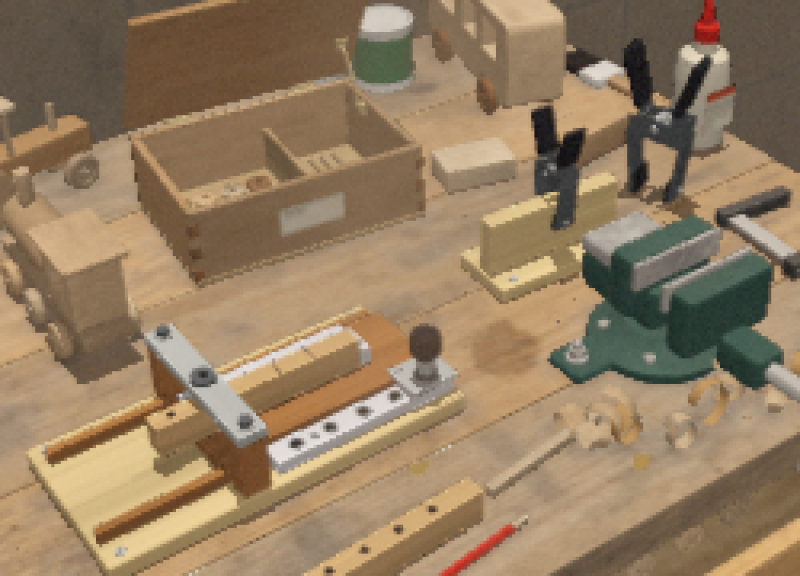

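```bash
cat >> h.py <<'E'
def go(pos,yaw):
    "needed shift (mm) and turn (deg), tool y along world x turned by yaw deg, tool down"
    s,t,R=st();c,n=np.cos(np.radians(yaw)),np.sin(np.radians(yaw))
    G=np.array([[-n,c,0],[c,n,0],[0,0,-1]])
    print("t",round(s["clock"],2),"tcp",t.round(4),"shift",(R.T@(np.array(pos)-t)*1000).round(1),"turn",np.degrees(Ro.from_matrix(R.T@G).as_rotvec()).round(1),
     "q",np.round(s["joint_positions"],2),"F",np.round(s["contact_force"],1),"open",round(s["opening"],4),"ff",np.round(s["finger_force"],1))
E
python3 - <<'E'
from h import *
go([.6095,-.1475,.22],-3)
P=cloud(vision.read_camera("top"))
m=(P[...,0]>.54)&(P[...,0]<.68)&(P[...,1]>-.23)&(P[...,1]<-.06)&(P[...,2]>.08);Q=P[m]
for x in np.arange(.54,.68,.02):
    k=Q[(Q[:,0]>=x)&(Q[:,0]<x+.02)]; print(round(x,2),len(k),k[:,2].max() if len(k) else 0)
E
```

```text
t 1.5 tcp [ 0.2282 -0.5818  0.2453] shift [ 513.6 -265.1   25.3] turn [ -0.   -0.  -65.6] q [ 1.3   0.51 -0.24  1.5   0.13  1.15 -0.15] F [ 0.3 -0.   0.1] open 0.0852 ff 0.0
0.54 0 0
0.56 0 0
0.58 48 0.16080064782215617
0.6 32 0.11149022244872793
0.62 80 0.1583421556228905
0.64 4 0.15201934192299105
0.66 0 0
0.68 0 0
```

Request:
drive_tool:
  moves: [180,-93,0,0,0,-32,1,180,-93,0,0,0,-32,1,180,-93,0,0,0,-32,1,180,-93,0,0,0,-32,1,180,-93,0,0,0,-32,1]
  newtons: 40

```text
clock: 1.97
tool_pos: [0.3635, -0.4271, 0.2456]
orientation: [0.0, 0.891, 0.453, 0.0]
contact_force: [1.0, -0.2, 1.6]
opening: 0.085
finger_force: 0.0
```

```bash
python3 -c "
from h import *
go([.6095,-.1475,.22],-3)"
```

```text
t 1.97 tcp [ 0.3635 -0.4271  0.2456] shift [370.8  33.9  25.8] turn [  0.   -0.  -33.1] q [ 1.1   0.42 -0.42  1.67  0.19  1.09 -0.  ] F [ 1.  -0.2  1.6] open 0.085 ff 0.0
```

Request:
drive_tool:
  moves: [200,18,12,0,0,-33,1,200,18,12,0,0,-33,1,200,18,12,0,0,-33,1,200,18,12,0,0,-33,1,200,18,12,0,0,-33,1]

```text
clock: 2.38
tool_pos: [0.4973, -0.2769, 0.2335]
orientation: [0.0, 0.726, 0.688, 0.001]
contact_force: [1.2, 0.8, -0.4]
opening: 0.0852
finger_force: 0.0
```

```bash
python3 -c "
from h import *
go([.6095,-.1475,.22],-3)"
```

```text
t 2.38 tcp [ 0.4973 -0.2769  0.2335] shift [135.2 105.   13.7] turn [ 0.1 -0.  -0.1] q [ 0.85  0.47 -0.59  1.67  0.29  1.09  0.12] F [ 1.2  0.8 -0.4] open 0.0852 ff 0.0
```

Request:
drive_tool:
  moves: [135,105,8,0,0,0,1,135,105,8,0,0,0,1,135,105,8,0,0,0,1,135,105,8,0,0,0,1,135,105,8,0,0,0,1]

```text
clock: 2.8
tool_pos: [0.6129, -0.1421, 0.2252]
orientation: [-0.001, 0.725, 0.688, 0.003]
contact_force: [0.1, 1.3, 0.4]
opening: 0.0856
finger_force: 0.0
```

```bash
python3 -c "
from h import *
go([.6095,-.1475,.135],-3)
p=vision.read_camera('scene');a=p['color'][130:290,270:430]
q=vision.read_camera('top');b=q['color'][130:230,300:410]
find('clamp_grip',p);find('clamp_grip',q)
cv2.imwrite('pics/2.png',np.hstack([cv2.resize(a,(400,400)),cv2.resize(b,(400,400))]))
for c in (p,q): pca(cloud(c),[(.54,.70),(-.2,-.1),(.2,.232)])"
```

```text
t 2.8 tcp [ 0.6129 -0.1421  0.2252] shift [-6.1 -3.4 90.2] turn [ 0.2 -0.3 -0. ] q [ 0.53  0.57 -0.58  1.52  0.32  1.15 -0.16] F [0.1 1.3 0.4] open 0.0856 ff 0.0
clamp_grip 0.79 [ 0.6054 -0.1462  0.1458]
clamp_grip 0.64 [ 0.6363 -0.3121  0.141 ]
clamp_grip 0.67 [ 0.6083 -0.1502  0.1373]
clamp_grip 0.16 [ 0.3682  0.2104 -0.002 ]
26 mean [ 0.6194 -0.1414  0.2284] yaw 84.15 rect [ 607.6 -142.6   23.   101.    87.9]
few 3
```

View pics/2.png

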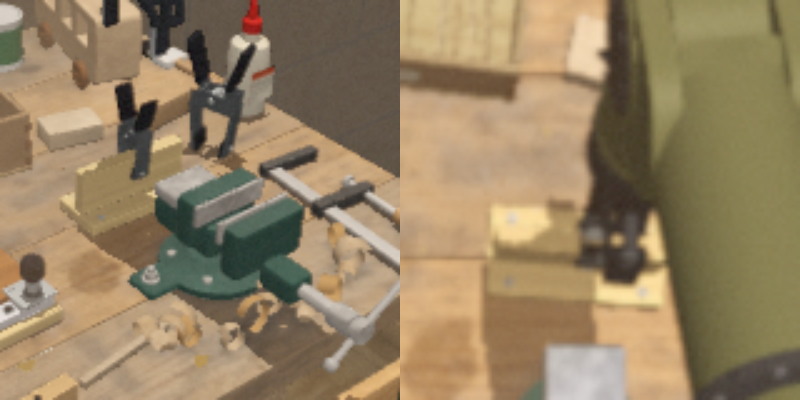

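The picture shows the gripper about 7 cm above the small parked clamp, at (135,120) in the left half, and the fingers are roughly over it. Lowering now.

Request:
drive_tool:
  moves: [-6,-4,20,0,0,0,1,-6,-4,45,0,0,0,1,-6,-4,70,0,0,0,1,-6,-4,93,0,0,0,1,-6,-4,93,0,0,0,1]

```text
clock: 3.42
tool_pos: [0.6006, -0.1599, 0.1281]
orientation: [-0.003, 0.73, 0.683, -0.003]
contact_force: [-1.2, 0.6, 0.7]
opening: 0.0851
finger_force: 0.0
```

```bash
python3 -c "
from h import *
go([.6095,-.1475,.132],-3)
p=vision.read_camera('scene');a=p['color'][100:260,250:410]
cv2.imwrite('pics/3.png',cv2.resize(a,(600,600),interpolation=2))"
```

```text
t 3.42 tcp [ 0.6006 -0.1599  0.1281] shift [12.9  8.  -3.9] turn [-0.4  0.  -0.8] q [ 0.54  0.65 -0.53  1.65  0.39  0.95 -0.2 ] F [-1.2  0.6  0.7] open 0.0851 ff 0.0
```

View pics/3.png

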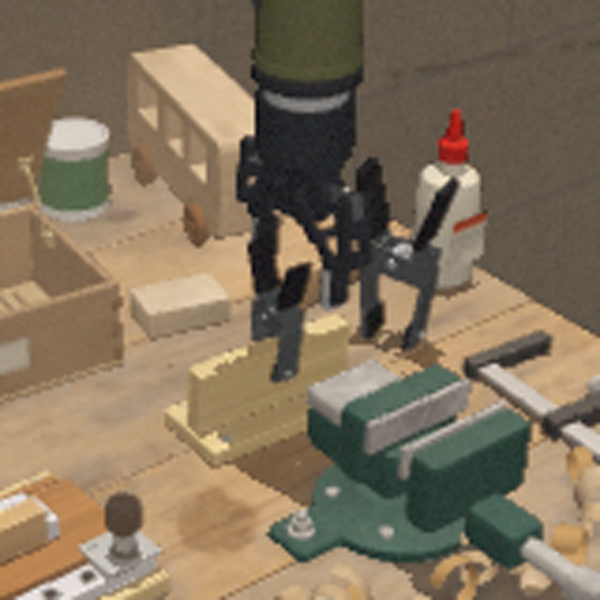

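The picture shows the fingers straddling the clamp at (280,300), but about 13 mm to −y of its middle. I'll re-read the pose now it has settled.

```bash
python3 -c "
from h import *
go([.6095,-.1475,.132],-3)
p=vision.read_camera('scene')
go([.6095,-.1475,.132],-3)"
```

```text
t 3.47 tcp [ 0.6019 -0.1595  0.1305] shift [12.5  6.8 -1.5] turn [-0.3  0.  -0.8] q [ 0.54  0.65 -0.53  1.65  0.39  0.95 -0.2 ] F [ 0.7 -0.5  0. ] open 0.0854 ff 0.0
t 3.52 tcp [ 0.6034 -0.159   0.1324] shift [11.9  5.4  0.4] turn [-0.1  0.  -0.7] q [ 0.54  0.65 -0.54  1.65  0.39  0.95 -0.2 ] F [ 0.5 -0.   0.8] open 0.0857 ff 0.0
```

Request:
drive_tool:
  moves: [6,3,0,0,0,0,1,6,3,0,0,0,0,1,6,3,0,0,0,0,1,6,3,0,0,0,0,1,6,3,0,0,0,0,1]

```text
clock: 3.93
tool_pos: [0.608, -0.1515, 0.133]
orientation: [0.0, 0.729, 0.685, 0.0]
contact_force: [-1.1, 0.6, -0.3]
opening: 0.0855
finger_force: 0.0
```

```bash
python3 -c "
from h import *
go([.6095,-.1475,.132],-3)
p=vision.read_camera('scene')
go([.6095,-.1475,.132],-3)"
```

```text
t 3.93 tcp [ 0.608  -0.1515  0.133 ] shift [4.1 1.3 1. ] turn [ 0.1  0.  -0.6] q [ 0.52  0.65 -0.54  1.64  0.39  0.96 -0.21] F [-1.1  0.6 -0.3] open 0.0855 ff 0.0
t 3.98 tcp [ 0.6078 -0.1515  0.1328] shift [4.1 1.4 0.8] turn [ 0.   0.  -0.6] q [ 0.52  0.65 -0.54  1.64  0.39  0.96 -0.21] F [-0.1  0.5  0.9] open 0.0854 ff 0.0
```

Request:
drive_tool:
  moves: [4,1,1,0,0,-0.6,0.65,4,1,1,0,0,-0.6,0.6,4,1,1,0,0,-0.6,0.55,4,1,1,0,0,-0.6,0.53,4,1,1,0,0,-0.6,0.5]
  newtons: 40

```text
clock: 4.4
tool_pos: [0.6088, -0.1475, 0.1311]
orientation: [-0.0, 0.725, 0.688, -0.0]
contact_force: [-0.2, -0.1, -0.6]
opening: 0.043
finger_force: 6.7
```

```bash
python3 -c "
from h import *
go([.6095,-.1475,.132],-3)"
```

```text
t 4.4 tcp [ 0.6088 -0.1475  0.1311] shift [ 0.1  0.7 -0.9] turn [-0. -0.  0.] q [ 0.52  0.65 -0.54  1.64  0.39  0.95 -0.21] F [-0.2 -0.1 -0.6] open 0.043 ff 6.7
```

Request:
drive_tool:
  moves: [0,0,0,0,0,0,0.4,0,0,0,0,0,0,0.3,0,0,0,0,0,0,0.2,0,0,0,0,0,0,0.2,0,0,0,0,0,0,0.2]
  newtons: 40

```text
clock: 4.82
tool_pos: [0.6089, -0.1475, 0.1313]
orientation: [-0.0, 0.725, 0.688, 0.0]
contact_force: [0.8, 0.0, -0.3]
opening: 0.025
finger_force: 41.4
```

Request:
drive_tool:
  moves: [0,0,-20,0,0,0,0.2,0,0,-45,0,0,0,0.2,0,0,-70,0,0,0,0.2,0,0,-90,0,0,0,0.2,0,0,-90,0,0,0,0.2]

```text
clock: 5.23
tool_pos: [0.611, -0.1473, 0.2259]
orientation: [0.003, 0.725, 0.688, 0.002]
contact_force: [-0.1, 0.1, -1.4]
opening: 0.0249
finger_force: 41.4
```

```bash
python3 -c "
from h import *
p=vision.read_camera('scene');q=vision.read_camera('top')
for c in (p,q): find('clamp',c,2);find('clamp_grip',c,2);find('clamp_spot',c,1)
go([.558,.178,.22],0.5)
a=p['color'][70:230,230:390]
cv2.imwrite('pics/4.png',cv2.resize(a,(560,560),interpolation=2))"
```

```text
clamp 0.82 [ 0.6358 -0.3085  0.0783]
clamp 0.69 [ 0.6117 -0.149   0.1874]
clamp_grip 0.65 [ 0.6214 -0.1465  0.22  ]
clamp_grip 0.59 [ 0.634  -0.3088  0.1447]
clamp_spot 0.84 [0.5561 0.1807 0.058 ]
clamp 0.56 [ 0.6153 -0.1458  0.1785]
clamp 0.29 [0.4997 0.0778 0.0215]
clamp_grip 0.37 [ 0.6211 -0.1515  0.2168]
clamp_spot 0.74 [0.5611 0.1826 0.0564]
t 5.63 tcp [ 0.6085 -0.1475  0.2202] shift [322.4 -67.3   0.5] turn [-0.1 -0.  -3.5] q [ 0.54  0.57 -0.58  1.53  0.33  1.14 -0.15] F [ 0.4 -0.5 -0.4] open 0.0247 ff 41.4
```

View pics/4.png

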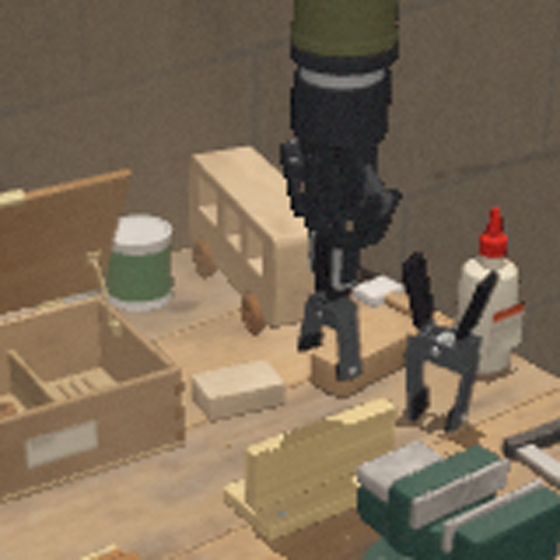

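The clamp hangs upright and squeezed in the gripper, with its jaws at (330,345), clear of the board. Next I'll carry it over the jig.

Request:
drive_tool:
  moves: [193,-40,0,0,0,-2,0.2,193,-40,0,0,0,-2,0.2,193,-40,0,0,0,-2,0.2,193,-40,0,0,0,-2,0.2,193,-40,0,0,0,-2,0.2]

```text
clock: 6.05
tool_pos: [0.5778, 0.0516, 0.2211]
orientation: [-0.001, 0.712, 0.702, 0.0]
contact_force: [0.4, 0.4, -1.1]
opening: 0.025
finger_force: 41.4
```

Request:
drive_tool:
  moves: [128,-20,0,0,0,-1.5,0.2,128,-20,0,0,0,-1.5,0.2,128,-20,0,0,0,-1.5,0.2,128,-20,0,0,0,-1.5,0.2,128,-20,0,0,0,-1.5,0.2]

```text
clock: 6.47
tool_pos: [0.5598, 0.1804, 0.2212]
orientation: [-0.001, 0.701, 0.713, 0.001]
contact_force: [0.1, -1.1, -1.1]
opening: 0.0249
finger_force: 41.4
```

Request:
drive_tool:
  moves: [0,0,0,0,0,0,0.2,0,0,0,0,0,0,0.2,0,0,0,0,0,0,0.2]

```text
clock: 6.72
tool_pos: [0.5617, 0.1738, 0.2209]
orientation: [0.0, 0.705, 0.709, -0.001]
contact_force: [0.5, -0.7, -1.6]
opening: 0.0249
finger_force: 41.4
```

```bash
python3 -c "
from h import *
go([.558,.178,.22],0.6)
p=vision.read_camera('scene')
find('clamp',p,2);find('clamp_spot',p,1)"
```

```text
t 6.72 tcp [0.5617 0.1738 0.2209] shift [ 4.3 -3.6  0.9] turn [-0.   0.1 -0.2] q [ 0.04  0.52 -0.61  1.64  0.33  1.1  -0.65] F [ 0.5 -0.7 -1.6] open 0.0249 ff 41.4
clamp 0.97 [0.5612 0.1748 0.1774]
clamp 0.89 [ 0.6316 -0.3083  0.0825]
clamp_spot 0.63 [0.5557 0.1812 0.0587]
```

Request:
drive_tool:
  moves: [3,-5,15,0,0,0,0.2,3,-5,35,0,0,0,0.2,3,-5,55,0,0,0,0.2,3,-5,60,0,0,0,0.2,3,-5,60,0,0,0,0.2]

```text
clock: 7.28
tool_pos: [0.5556, 0.1776, 0.16]
orientation: [-0.001, 0.704, 0.71, -0.001]
contact_force: [0.1, -1.0, -1.4]
opening: 0.0249
finger_force: 41.4
```

Request:
drive_tool:
  moves: [0,0,0,0,0,0,0.2,0,0,0,0,0,0,0.2]

```text
clock: 7.45
tool_pos: [0.5569, 0.1788, 0.1625]
orientation: [0.0, 0.704, 0.71, 0.001]
contact_force: [0.4, -0.2, -0.5]
opening: 0.0249
finger_force: 41.4
```

```bash
python3 -c "
from h import *
go([.5565,.177,.130],0.6)
p=vision.read_camera('scene');q=vision.read_camera('top')
for c in (p,q):find('clamp',c,1);find('clamp_spot',c,1)
a=p['color'][190:310,150:310];b=q['color'][160:250,180:300]
cv2.imwrite('pics/5.png',np.hstack([cv2.resize(a,(480,360),interpolation=2),cv2.resize(b,(320,360),interpolation=2)]))"
```

```text
t 7.45 tcp [0.5569 0.1788 0.1625] shift [-1.8 -0.5 32.5] turn [ 0.1 -0.  -0.1] q [ 0.02  0.57 -0.59  1.72  0.37  0.96 -0.71] F [ 0.4 -0.2 -0.5] open 0.0249 ff 41.4
clamp 0.82 [0.5569 0.179  0.1205]
clamp_spot 0.8 [0.5543 0.1804 0.0588]
clamp 0.76 [ 0.6386 -0.3095  0.0822]
clamp_spot 0.68 [0.559  0.1817 0.0556]
```

View pics/5.png

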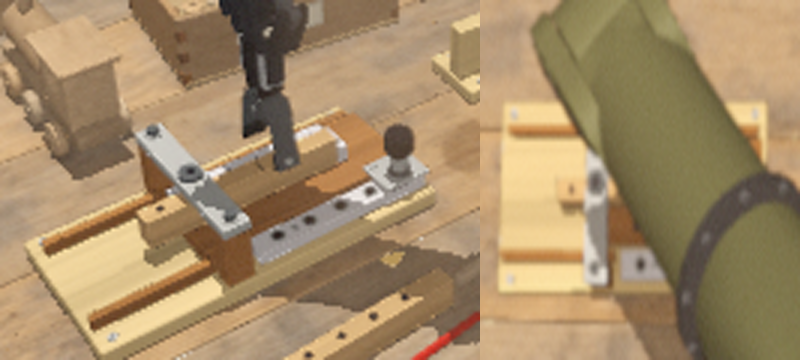

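The picture shows the clamp above the rail, with its front jaw tip at (287,165) in front of the rail. I'll measure jaw against rail from depth.

```bash
python3 -c "
from h import *
p=vision.read_camera('scene');P=cloud(p)
for d in models.outline_of('clamp',p)[:2]:
    Q=P[d['region']&(p['z_map']>0)];Q=Q[(Q[:,1]>.15)&(Q[:,1]<.2)]
    if len(Q)<20: continue
    print(d['score'],len(Q),np.percentile(Q,[0,2,5,20,50,80,95,100],axis=0).round(4))
    L=Q[Q[:,2]<np.sort(Q[:,2])[25]];print(L.round(4)[np.argsort(L[:,2])])
m=(P[...,0]>.52)&(P[...,0]<.59)&(P[...,1]>.14)&(P[...,1]<.165)
for z in range(34,70,4):
    k=P[m&(P[...,2]*1000>z)&(P[...,2]*1000<z+4)]; print(z,len(k),np.percentile(k[:,0],[5,50,95]).round(4) if len(k) else '')
"
```

```text
0.87 373 [[0.5188 0.1644 0.0656]
 [0.5216 0.1661 0.0708]
 [0.5241 0.1676 0.074 ]
 [0.5284 0.1734 0.0846]
 [0.5404 0.1825 0.1153]
 [0.5637 0.1873 0.1332]
 [0.5813 0.1892 0.1663]
 [0.5847 0.1911 0.18  ]]
[[0.5513 0.177  0.0656]
 [0.5847 0.173  0.066 ]
 [0.5833 0.1675 0.0678]
 [0.5805 0.1813 0.0692]
 [0.5816 0.1775 0.0701]
 [0.5819 0.1711 0.0704]
 [0.5826 0.18   0.0707]
 [0.5831 0.1735 0.0707]
 [0.5236 0.1777 0.0709]
 [0.5798 0.1846 0.0711]
 [0.5814 0.1868 0.0712]
 [0.5252 0.1677 0.0717]
 [0.5226 0.1722 0.0723]
 [0.5819 0.1679 0.0723]
 [0.5204 0.1765 0.0725]
 [0.5274 0.1662 0.0729]
 [0.5812 0.1836 0.0732]
 [0.5227 0.1751 0.0736]
 [0.5202 0.1856 0.0738]
 [0.5248 0.1858 0.0741]
 [0.5829 0.1733 0.0741]
 [0.5215 0.1817 0.0743]
 [0.5802 0.1717 0.0751]
 [0.5821 0.189  0.0752]
 [0.5805 0.1869 0.0752]]
34 15 [0.5309 0.5401 0.5429]
38 7 [0.5385 0.5401 0.5424]
42 12 [0.539  0.5401 0.5413]
46 10 [0.5399 0.541  0.5424]
50 7 [0.5384 0.5409 0.5432]
54 5 [0.5395 0.5404 0.5419]
58 19 [0.5388 0.5467 0.5682]
62 13 [0.5382 0.5464 0.5559]
66 1 [0.5455 0.5455 0.5455]
```

Request:
drive_tool:
  moves: [-1,-0.5,7,0,0,0,0.2,-1,-0.5,15,0,0,0,0.2,-1,-0.5,23,0,0,0,0.2,-1,-0.5,30,0,0,0,0.2,-1,-0.5,30,0,0,0,0.2]

```text
clock: 8.27
tool_pos: [0.5547, 0.177, 0.1291]
orientation: [-0.001, 0.704, 0.71, -0.001]
contact_force: [-1.0, -0.1, -0.3]
opening: 0.0249
finger_force: 41.4
```

Request:
drive_tool:
  moves: [0,0,0,0,0,0,0.2,0,0,0,0,0,0,0.2,0,0,0,0,0,0,0.2]

```text
clock: 8.52
tool_pos: [0.5559, 0.1778, 0.1316]
orientation: [0.0, 0.704, 0.71, 0.0]
contact_force: [0.3, -0.2, -0.1]
opening: 0.0246
finger_force: 41.4
```

```bash
python3 -c "
from h import *
go([.5565,.177,.130],0.6)
p=vision.read_camera('scene');P=cloud(p);find('clamp',p,1);find('rail_mid',p,1)
for d in models.outline_of('clamp',p)[:2]:
    Q=P[d['region']&(p['z_map']>0)];Q=Q[(Q[:,1]>.15)&(Q[:,1]<.2)]
    if len(Q)<20: continue
    L=Q[(Q[:,2]<.07)&(Q[:,0]<.535)];print(L.round(4)[np.argsort(L[:,2])][:15])
"
```

```text
t 8.52 tcp [0.5559 0.1778 0.1316] shift [-0.8  0.6  1.6] turn [ 0.  -0.  -0.1] q [ 0.01  0.6  -0.57  1.76  0.4   0.9  -0.73] F [ 0.3 -0.2 -0.1] open 0.0246 ff 41.4
clamp 0.73 [0.5596 0.1785 0.089 ]
rail_mid 0.74 [ 6.030e-01 -1.392e-01 -3.000e-04]
[[0.527  0.185  0.031 ]
 [0.5248 0.1832 0.0317]
 [0.525  0.1769 0.0318]
 [0.528  0.1812 0.0319]
 [0.526  0.1731 0.0326]
 [0.5262 0.1668 0.0328]
 [0.5248 0.18   0.0335]
 [0.5288 0.1867 0.0342]
 [0.5253 0.1764 0.0348]
 [0.5244 0.1737 0.0376]
 [0.5224 0.1809 0.0392]
 [0.5229 0.1683 0.0394]
 [0.5263 0.1877 0.0399]
 [0.5211 0.1877 0.0401]
 [0.5197 0.1732 0.0406]]
```

Request:
drive_tool:
  moves: [0,0,-2,0,0,0,0.28,0,0,-2,0,0,0,0.36,0,0,-2,0,0,0,0.44,0,0,-2,0,0,0,0.5,0,0,-2,0,0,0,0.6]
  newtons: 20

```text
clock: 9.13
tool_pos: [0.556, 0.1775, 0.1334]
orientation: [0.0, 0.704, 0.71, 0.0]
contact_force: [-0.4, -1.3, 0.7]
opening: 0.0509
finger_force: 0.0
```

Request:
drive_tool:
  moves: [0,0,0,0,0,0,0.75,0,0,0,0,0,0,0.9,0,0,0,0,0,0,0.9,0,0,0,0,0,0,0.9]

```text
clock: 9.47
tool_pos: [0.5557, 0.1777, 0.1333]
orientation: [-0.0, 0.704, 0.71, 0.0]
contact_force: [-1.1, -0.1, -0.6]
opening: 0.0767
finger_force: 0.0
```

```bash
python3 -c "
from h import *
go([.5565,.177,.130],0.6)
p=vision.read_camera('scene');P=cloud(p);find('clamp',p,2)
a=p['color'][180:300,180:340]
cv2.imwrite('pics/6.png',cv2.resize(a,(800,600),interpolation=2))"
```

```text
t 9.47 tcp [0.5557 0.1777 0.1333] shift [-0.7  0.8  3.3] turn [-0.  -0.  -0.1] q [ 0.01  0.6  -0.57  1.76  0.4   0.9  -0.73] F [-1.1 -0.1 -0.6] open 0.0767 ff 0.0
clamp 0.86 [ 0.6346 -0.3073  0.0827]
clamp 0.78 [0.5586 0.1768 0.0964]
```

View pics/6.png

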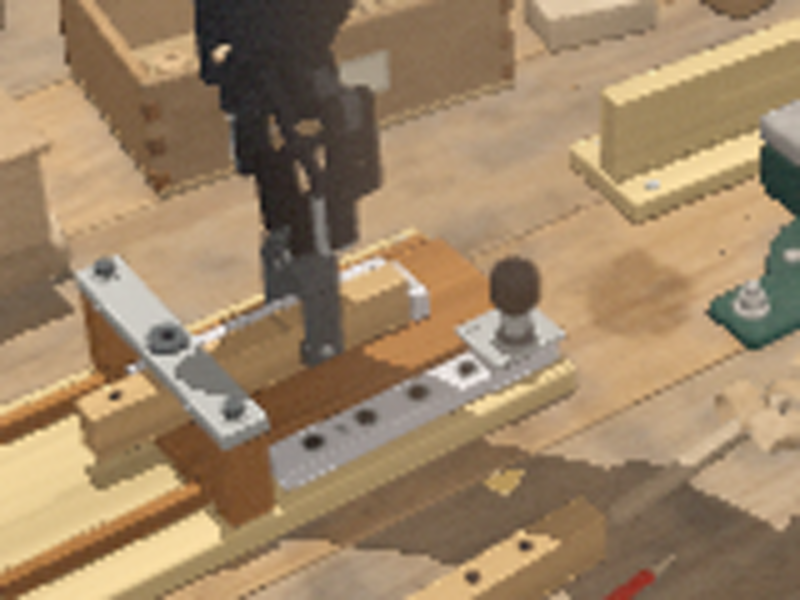

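The clamp is closed over rail and fence, with its front jaw tip at (320,350), and the fingers are free. Backing straight up.

Request:
drive_tool:
  moves: [0,0,-20,0,0,0,0.9,0,0,-45,0,0,0,0.9,0,0,-75,0,0,0,0.9,0,0,-80,0,0,0,0.9,0,0,-80,0,0,0,0.9]

```text
clock: 9.98
tool_pos: [0.5568, 0.1783, 0.2156]
orientation: [0.001, 0.704, 0.71, 0.002]
contact_force: [0.1, 0.0, 0.3]
opening: 0.0766
finger_force: 0.0
```

Request:
drive_tool:
  moves: [-94,-61,0,0,0,0,0.8,-94,-61,0,0,0,0,0.8,-94,-61,0,0,0,0,0.7,-94,-61,0,0,0,0,0.65,-94,-61,0,0,0,0,0.65]

```text
clock: 10.4
tool_pos: [0.4947, 0.0811, 0.2125]
orientation: [-0.0, 0.705, 0.709, -0.001]
contact_force: [0.7, 0.4, 0.6]
opening: 0.0555
finger_force: 0.0
```

Request:
drive_tool:
  moves: [0,0,0,0,0,0,0.65,0,0,0,0,0,0,0.65,0,0,0,0,0,0,0.65]

```text
clock: 10.65
tool_pos: [0.4959, 0.0844, 0.213]
orientation: [-0.0, 0.703, 0.711, 0.0]
contact_force: [-0.3, -0.0, -1.1]
opening: 0.0555
finger_force: 0.0
```

```bash
python3 -c "
from h import *
go([.4955,.083,.068],0.6)
p=vision.read_camera('scene');P=cloud(p)
for n in ('clamp','clamp_spot','rail_mid','rail','sled','knob_grip','plunger'):find(n,p,2)
pca(P,[(.45,.53),(.05,.12),(.055,.1)])
m=(P[...,0]>.52)&(P[...,0]<.59)&(P[...,2]>.04)&(P[...,2]<.056)
for y in (.125,.135,.145,.155,.195,.205,.215):
    k=P[m&(abs(P[...,1]-y)<.005)];print(y,len(k),np.median(k[:,0]).round(4) if len(k) else '')
a=p['color'][170:290,180:340]
cv2.imwrite('pics/7.png',cv2.resize(a,(800,600),interpolation=2))"
```

```text
t 10.65 tcp [0.4959 0.0844 0.213 ] shift [ -1.5  -0.4 145. ] turn [-0.  -0.1  0. ] q [ 0.24  0.4  -0.64  1.86  0.28  0.97 -0.52] F [-0.3 -0.  -1.1] open 0.0555 ff 0.0
clamp 0.81 [ 0.6349 -0.3115  0.083 ]
clamp 0.55 [0.5575 0.176  0.0968]
clamp_spot 0.72 [0.5539 0.1813 0.0607]
rail_mid 0.82 [0.5543 0.2146 0.0457]
rail 0.9 [0.3724 0.2157 0.0005]
rail 0.67 [0.5508 0.2087 0.0359]
sled 0.84 [0.5494 0.1657 0.0176]
knob_grip 0.44 [0.4965 0.0866 0.0712]
knob_grip 0.42 [0.382  0.4009 0.0041]
plunger 0.4 [0.4943 0.0825 0.0189]
99 mean [0.49   0.0855 0.0762] yaw -32.4 rect [491.6  83.5  22.9  24.4   5. ]
0.125 12 0.5428
0.135 16 0.543
0.145 12 0.5429
0.155 15 0.543
0.195 14 0.5413
0.205 16 0.5412
0.215 17 0.542
```

View pics/7.png

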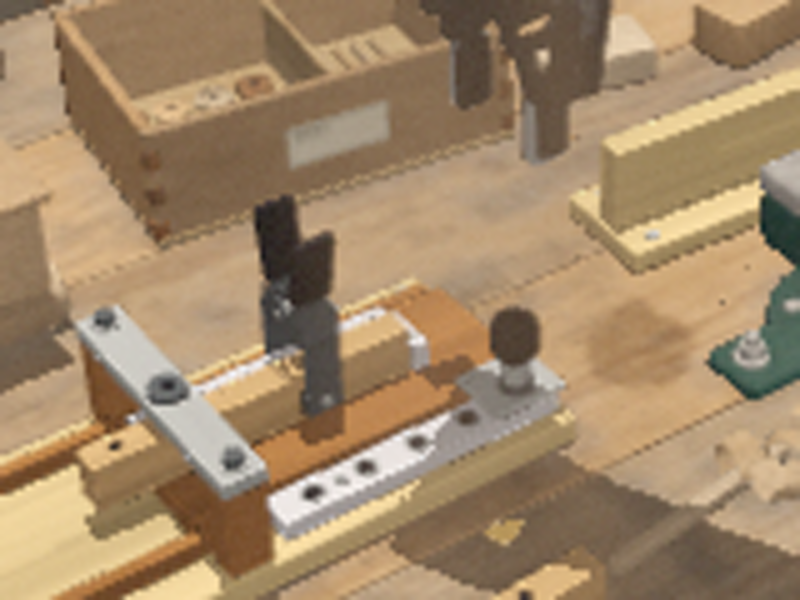

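The clamp stands upright on fence and rail, with its jaw tip at (322,400), and the rail has moved up to the fence. The knob at (514,335) is free, so I'll go down on it.

Request:
drive_tool:
  moves: [-0.5,-0.5,35,0,0,0,0.65,-0.5,-0.5,70,0,0,0,0.65,-0.5,-0.5,95,0,0,0,0.65,-0.5,-0.5,110,0,0,0,0.65,-0.5,-0.5,110,0,0,0,0.65]

```text
clock: 11.47
tool_pos: [0.4933, 0.082, 0.1005]
orientation: [-0.002, 0.704, 0.71, -0.002]
contact_force: [-0.1, -0.1, -0.2]
opening: 0.0556
finger_force: 0.0
```

Request:
drive_tool:
  moves: [0,0,0,0,0,0,0.65,0,0,15,0,0,0,0.65,0,0,30,0,0,0,0.65,0,0,37,0,0,0,0.65,0,0,37,0,0,0,0.65]

```text
clock: 11.88
tool_pos: [0.4951, 0.0825, 0.0663]
orientation: [-0.0, 0.704, 0.71, -0.0]
contact_force: [-0.7, -0.1, 0.3]
opening: 0.056
finger_force: 0.0
```

Request:
drive_tool:
  moves: [0,0,0,0,0,0,0.65,0,0,0,0,0,0,0.6,0,0,0,0,0,0,0.55]

```text
clock: 12.13
tool_pos: [0.4957, 0.0827, 0.0673]
orientation: [0.0, 0.704, 0.71, 0.001]
contact_force: [-0.9, 0.2, 0.1]
opening: 0.0471
finger_force: 0.0
```

```bash
python3 -c "
from h import *
go([.4955,.084,.066],0.6)
p=vision.read_camera('scene');find('knob_grip',p);find('plunger',p)
a=p['color'][170:270,240:340]
cv2.imwrite('pics/8.png',cv2.resize(a,(600,600),interpolation=2))"
```

```text
t 12.13 tcp [0.4957 0.0827 0.0673] shift [ 1.3 -0.2  1.3] turn [ 0.1 -0.  -0.1] q [ 0.13  0.59 -0.51  2.04  0.48  0.63 -0.69] F [-0.9  0.2  0.1] open 0.0471 ff 0.0
knob_grip 0.63 [0.4973 0.0841 0.0723]
knob_grip 0.56 [0.5528 0.222  0.0014]
```

View pics/8.png

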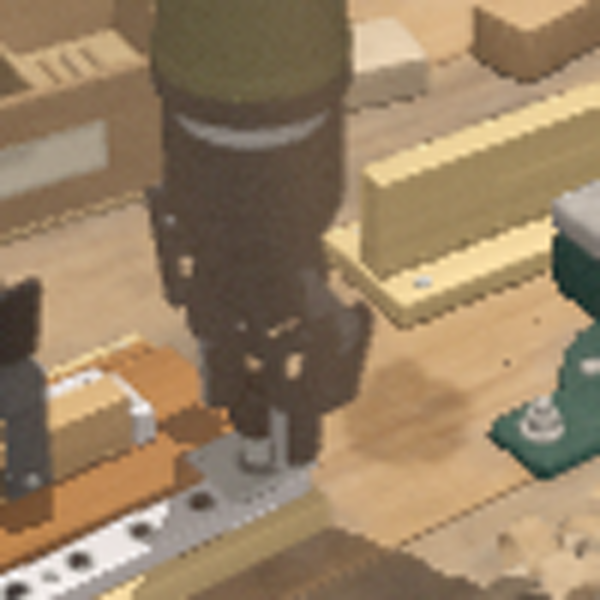

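The fingers straddle the knob, with the plunger body showing at (258,455) between the fingertips, and nothing is touched. Closing now.

Request:
drive_tool:
  moves: [1,0,1,0,0,0,0.4,1,0,1,0,0,0,0.3,1,0,1,0,0,0,0.2,1,0,1,0,0,0,0.2,1,0,1,0,0,0,0.2]
  newtons: 40

```text
clock: 12.7
tool_pos: [0.497, 0.084, 0.0659]
orientation: [0.001, 0.704, 0.71, 0.002]
contact_force: [6.2, 0.4, 1.9]
opening: 0.0252
finger_force: 39.1
```

Request:
drive_tool:
  moves: [0,0,0,0,0,0,0.2,0,0,0,0,0,0,0.2]

```text
clock: 12.87
tool_pos: [0.497, 0.084, 0.0659]
orientation: [0.001, 0.704, 0.71, 0.002]
contact_force: [6.1, -0.1, 2.4]
opening: 0.0247
finger_force: 39.1
```

Request:
drive_tool:
  moves: [0,1.2,0,0,0,0,0.2,0,1.2,-4,0,0,0,0.2,0,1.2,-8,0,0,0,0.2,0,1.2,-12.5,0,0,0,0.2,0,1.2,-12.5,0,0,0,0.2]
  newtons: 60

```text
clock: 13.28
tool_pos: [0.497, 0.0839, 0.078]
orientation: [0.0, 0.704, 0.71, 0.001]
contact_force: [5.2, 1.1, -7.9]
opening: 0.0241
finger_force: 59.3
```

Request:
drive_tool:
  moves: [0,0,0,0,0,0,0.2,0,0,0,0,0,0,0.2]

```text
clock: 13.45
tool_pos: [0.497, 0.0839, 0.0775]
orientation: [-0.0, 0.704, 0.71, 0.001]
contact_force: [4.9, 0.9, -7.7]
opening: 0.0244
finger_force: 59.3
```

Request:
drive_tool:
  moves: [6,0,0,0,0,0,0.2,13,0,0,0,0,0,0.2,20,0,0,0,0,0,0.2,27,0,0,0,0,0,0.2,30,0,0,0,0,0,0.2]

```text
clock: 13.87
tool_pos: [0.4965, 0.1139, 0.0774]
orientation: [0.0, 0.704, 0.71, 0.0]
contact_force: [6.0, -1.0, -8.2]
opening: 0.0239
finger_force: 59.3
```

Request:
drive_tool:
  moves: [2,0,0,0,0,0,0.2,2,0,0,0,0,0,0.2,2,0,0,0,0,0,0.2,2,0,0,0,0,0,0.2]

```text
clock: 14.2
tool_pos: [0.4965, 0.1158, 0.0774]
orientation: [-0.0, 0.704, 0.71, 0.0]
contact_force: [5.8, 1.1, -8.8]
opening: 0.0241
finger_force: 59.4
```

Request:
drive_tool:
  moves: [0,0,3,0,0,0,0.2,0,0,6,0,0,0,0.2,0,0,9,0,0,0,0.2,0,0,12.5,0,0,0,0.2,0,0,12.5,0,0,0,0.2]

```text
clock: 14.62
tool_pos: [0.4966, 0.116, 0.066]
orientation: [0.0, 0.704, 0.71, 0.001]
contact_force: [3.3, 0.2, 3.8]
opening: 0.0244
finger_force: 60.5
```

Request:
drive_tool:
  moves: [0,0,0,0,0,0,0.2,0,0,0,0,0,0,0.2,0,0,0,0,0,0,0.2]

```text
clock: 14.87
tool_pos: [0.4966, 0.116, 0.066]
orientation: [0.0, 0.704, 0.71, 0.001]
contact_force: [3.2, 0.5, 5.4]
opening: 0.0244
finger_force: 60.6
```

```bash
python3 -c "
from h import *
go([.4955,.116,.066],0.6)
p=vision.read_camera('scene')
for n in ('clamp','clamp_spot','knob_grip','plunger','rail_mid'): find(n,p,2)
a=p['color'][170:290,180:340]
cv2.imwrite('pics/9.png',cv2.resize(a,(800,600),interpolation=2))"
```

```text
t 14.87 tcp [0.4966 0.116  0.066 ] shift [ 0.1 -1.1 -0. ] turn [ 0.1 -0.  -0.1] q [ 0.06  0.6  -0.51  2.02  0.47  0.64 -0.75] F [3.2 0.5 5.4] open 0.0244 ff 60.6
clamp 0.91 [ 0.6347 -0.3109  0.0802]
clamp 0.71 [0.5589 0.2087 0.099 ]
knob_grip 0.63 [0.5532 0.2147 0.0543]
knob_grip 0.36 [0.4948 0.1157 0.0707]
rail_mid 0.75 [0.5524 0.2483 0.0478]
```

View pics/9.png

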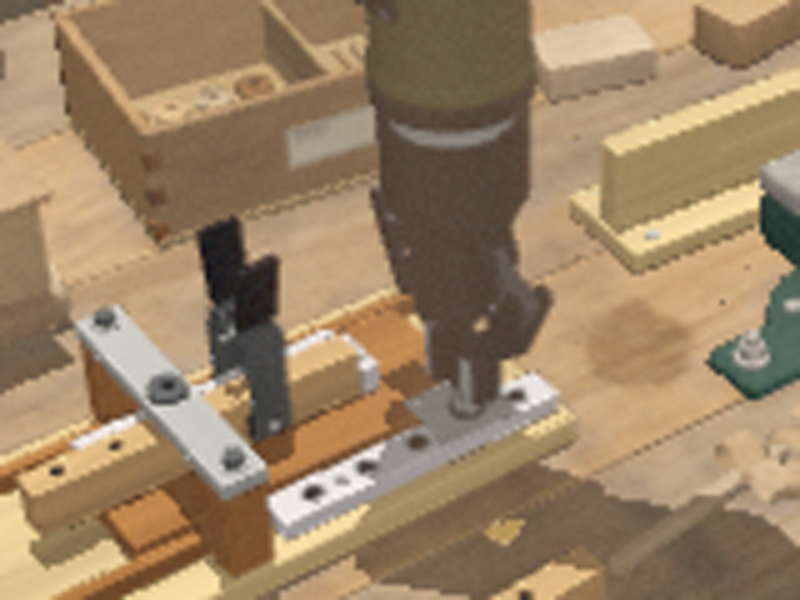

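The carriage is one hole on, with the clamp at (265,340) still pinching the rail. The knob is back at its home height (TCP z 0.066, as before the pull). Handing in.

```bash
python3 -c "
from h import *
print(ctrl.sign_off())"
```

```text
the job is handed in; nothing more can be done
None
```

The job is handed in, but the hand-in did not report a verdict: by my measurements the clamp holds the rail against the fence, the carriage moved 32 mm to the next hole with the pin home, and the gripper is still closed on the knob.

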